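Snap the lid onto a sample pot with the hand-lever press

ROBOT

A 6-joint arm with a two-finger parallel gripper is mounted at the origin on the work surface. World frame = base frame: x ahead of the robot, y to its left, z up, the work surface at z = 0. Lengths are in mm, angles in degrees, forces in N, time in s.
With the tool pointing down it reaches from about 300 to 850 mm from the base axis. Payload 4.2 kg.
Tool frame: the origin (TCP) lies at the very end of the fingers, on their centre line; the grasp point (between the pads) lies 19 mm behind it; z points along the fingers, y is the line along which they close (so a half turn about z gives the same grasp; the last joint's range is limited). The gripper opens to 91 mm and grips with 3 to 60 N. Pads are 32 mm wide; open, the fingers measure 118 mm over their backs; the gripper's body (76 mm by 178 mm) begins 60 mm behind the grasp point.
Start: joints at [70.245, 18.312, 89.639, -0, 72.044, -1.146], TCP at [183.496, 544.952, 213.976] pointing down, gripper open.
Joint ranges: [-177.97, 177.97], [-48.28, 115.42], [12.27, 149.76], [-77.06, 257.06], [2.81, 150.46], [-146.56, 146.56]. Speed limits (degrees/s): [147.25, 147.25, 180, 180, 180, 180].

INTERFACE

Orientations are given as [roll, pitch, yaw] about the fixed x, y, z axes, in that order (R = Rz(yaw) Ry(pitch) Rx(roll)).
In Python, from workcell import env, eyes gives the robot as it stands.
- The arm moves only by the tool send_rows, never from a script. Its argument "targets" is text: rows parted by semicolons, each of 7 numbers parted by spaces: the shift along the tool's x, y, z in m, then the turn, a rotation vector about the tool's x, y, z in degrees, then the opening in per cent of the stroke, from 0 (shut) to 100 (fully open). A call has 1 to 12 rows; each row is the pose to reach, as a shift and turn from the pose commanded when the call began, along the tool's axes at that moment; what a row does not reach only later rows make up. A row lasts 1/12 s, in which the tool goes at most 41.7 mm and 7.16 degrees, less where a joint would pass 70% of its speed; a pose out of reach is approached as far as the arm can. A call with a gripper value outside its range is refused whole. The fingers move at their own pace and stop on an object; "grip_force" is the grip in N (left out, the last holds). Time passes only in rows, so rows that repeat a pose let the fingers close. It gives the time, the measured TCP pose, the force, the opening and the grip force at its end, in the units of the state.
- env.state(): the state, without advancing time (a new reading comes with each control period).
- eyes.grab_frame(name): name is "side" or "top"; returns a dict with "image" (384x512x3 uint8, blue, green, red), "fovy" (degrees; the focal length in pixels is half the picture's height over the tangent of half this angle, whatever the lens; pixels are square), "cx", "cy" (the principal point, pixels), "D" ([k1, k2, p1, p2, k3] as OpenCV has them; the pictures are not rectified), "eye" and "attitude" of the camera in the world. Camera axes: x right, y up, looking along -z (the intrinsics and any distortion apply to the point x, -y, -z); pixel columns grow to the right and rows downward; lengths in mm; the calibration is good to about 2 mm. A picture is of the moment at which its call begins. There is no depth.
- env.job_done(): hands the job in; it is judged then, once.
The state is a dict: "time_s": time; "qpos": joint angles; "qvel": joint speeds; "effort": joint torques, N m; "ee_pos": TCP position; "ee_rot": TCP orientation; "force": force on the tool from outside, world axes, zero at the start; "torque": the same for the moment, N m; "gripper_width": finger opening in mm; "gripper_force": force on a finger pad.
Only numpy, scipy, OpenCV 4.12 (cv2) and the standard library are available. Lean on these libraries where they do the work, as an engineer would, in place of code of your own. Each camera call takes 0.05 s, during which the arm holds its last target. There are 200 camera calls.

TASK

Stand the sample pot with the raised blue lid in the lid press, upright on its base plate under the ram and touching both locating pins, without pushing the lid down by hand. Then swing the press handle down to its stop so that the lid snaps fully closed, and ease the handle back up to rest under control instead of letting it fly; leave the closed pot standing in the press, and leave the other things on the bench where they are.

Things in the scene. Friction and masses are not known exactly. Their poses are not given: they have to be found in the camera images.
- pot: White round sample pot standing on the bench, 44 mm diameter; plain side wall 28 mm high: grip it there. On it a blue lid, 42 mm diameter, 10 mm thick, which at first stands 5 mm proud over a narrow neck (lid top 43 mm above the underside; 38 mm once closed). Origin: centre of the underside, z up. About 80 g.
- pot_lid (a joint): How far the blue lid has been pressed down onto the pot, in m: 0 = proud (start), 0.005 = fully closed. A tight fit: about 10 N pushes it down, and it stays where it is left.
- press_nest (a point): Point on top of the press's white base plate, straight below the ram, where the pot's underside centre belongs; a grey disc of 60 mm marks it. x of this frame points from the press's open front back to its column, y to its left, z up. The plate is 30 mm high (this point is on top) and reaches 95 mm in front of this point (-x), 155 mm behind, 85 mm to either side.
- press_pins (a point): Point midway between the feet of two steel locating pins (10 mm diameter, 12 mm high) on the base plate, 20.7 mm behind press_nest (+x); the pins stand 17.3 mm to either side (y). A 44 mm pot touching both is centred on press_nest.
- press_ram_pad (a point): Centre of the underside of the black ram pad (32 mm diameter, stem 16 mm), at rest 60 mm above the base plate, 38 mm at the stop. The white head above (70 mm wide) spans 140 to 220 mm above the plate and overhangs to 28 mm in front of the pad's centre: a gripper pointing straight down does not fit there. Set the pot down in front and push it in, fingers tilted 30 to 45 degrees.
- press_handle (a point): Middle of the grip part of the press handle: a black bar 20 mm thick and 100 mm long along the press's x axis (50 mm to either side of this point), at the end of the steel lever arm on the left (+y) of the press. At rest about 265 mm above the bench, at the stop about 135 mm.
- press_pivot (a point): Pivot of the lever, in the press_nest frame at x = 0, y = +55 mm, z = +170 mm. The axis is parallel to the press's x axis and the handle bar's centre line is 150 mm from it.
- press_lever (a joint): Angle of the press lever in rad: 0 = rest, arm pointing to the press's left (+y) and 0.45 rad above level; grows as the handle is pushed down, to the stop at 0.9 (0.45 rad below level). A spring returns it; about 10 N on the handle holds it down. The ram moves down with it, 24.7 mm per rad.
- spare: Identical white pot with an orange lid, already closed, 38 mm high. Leave alone. Origin: centre of the underside.
- beaker: Clear empty beaker, 84 mm diameter, 100 mm high. Leave alone. Origin: centre of the underside.
- bottle: White plastic bottle with a red cap, 64 mm diameter, 170 mm high. Leave alone. Origin: centre of the underside.
- wellplate: Clear 24-well plate, 86 mm (x) by 128 mm (y), 19 mm high. Leave alone. Origin: centre of the underside.
Not all that is in view belongs to the job. What is shaped like the pot but red or turquoise is not meant.

How it is judged:
By the outcome, as a careful person would: the job done as asked, in the order asked, and still so for the second after the job is handed in, with the robot touching nothing.
It also fails if it takes over 61 s, if anything falls off the work surface, if the arm or the gripper's body presses on something with over 40 N, if the wrist force passes 120 N, or if a joint passes its speed limit or range.

## Working session

There is one attempt and no reset: what is moved stays moved. The work goes in short steps, Python scripts to look and compute and a tool call to move; the robot and the scene stay as the last step left them, time stands still between calls to the robot, and variables do not carry over. Pictures are saved under pics/ and viewed, at most 14 in all, crops included, and the job is handed in when it is done.

Besides the shell and the picture viewer there is one more tool, called by a JSON object that holds its "fn" and its "kwargs". send_rows: Moves the arm, as the interface text tells. Its arguments: {"type":"object","properties":{"targets":{"type":"string"},"grip_force":{"type":"number"}},"required":["targets"]}

```bash
mkdir -p pics; ls; cat > h.py <<'E'
import numpy as np, cv2, json
from scipy.spatial.transform import Rotation as R
from workcell import env, eyes
def grab(n,fn):
    f=eyes.grab_frame(n); cv2.imwrite('pics/'+fn+'.png',f['image'])
    np.save('pics/'+fn+'.npy',{k:v for k,v in f.items() if k!='image'},allow_pickle=True); return f
E
python3 - <<'E'
from h import *
for n in('side','top'):
    f=grab(n,n+'0'); print({k:v for k,v in f.items() if k!='image'})
s=env.state();print(s)
a=cv2.imread('pics/side0.png');b=cv2.imread('pics/top0.png')
for n,i in(('s',a),('t',b)): cv2.imwrite(f'pics/{n}0b.png',cv2.resize(i,(800,600),interpolation=cv2.INTER_CUBIC))
E
```

```text
pics
{'fovy': 44.57710874650426, 'cx': 253.71692866850398, 'cy': 194.84194363890563, 'D': array([-0.19297101,  0.        ,  0.        ,  0.        ,  0.        ]), 'eye': array([-104.44222709, 1109.51759759, 1164.62406448]), 'attitude': array([  52.64419404,    1.06047111, -148.70173413])}
{'fovy': 56.50606637951387, 'cx': 255.53248718651142, 'cy': 186.81983290289043, 'D': array([-0.08285103,  0.        ,  0.        ,  0.        ,  0.        ]), 'eye': array([ 501.6698041 ,   36.27054348, 1375.92566816]), 'attitude': array([  2.22753271,   0.8302921 , -91.344386  ])}
{'time_s': 0.1, 'qpos': array([ 7.02439801e+01,  1.83470534e+01,  8.97009024e+01, -1.14027972e-03,
        7.20436547e+01, -1.14736775e+00]), 'qvel': array([-0.05854454, -0.13052736, -0.24799784,  0.08308921, -0.09675092,
       -0.09931235]), 'effort': array([ 9.65969703e-04, -4.13336420e+01, -2.32510185e+01,  7.30202277e-02,
        4.21936065e-02, -7.80022174e-05]), 'ee_pos': array([183.34602351, 544.49561866, 213.20355411]), 'ee_rot': array([-1.79908386e+02, -7.50451259e-04,  1.61391700e+02]), 'force': array([ 0.06298997,  0.18464107, -0.06187009]), 'torque': array([-0.00016886, -0.00604566,  0.07301458]), 'gripper_force': 0.0, 'gripper_width': 91.28497556197914}
```

View pics/s0b.png

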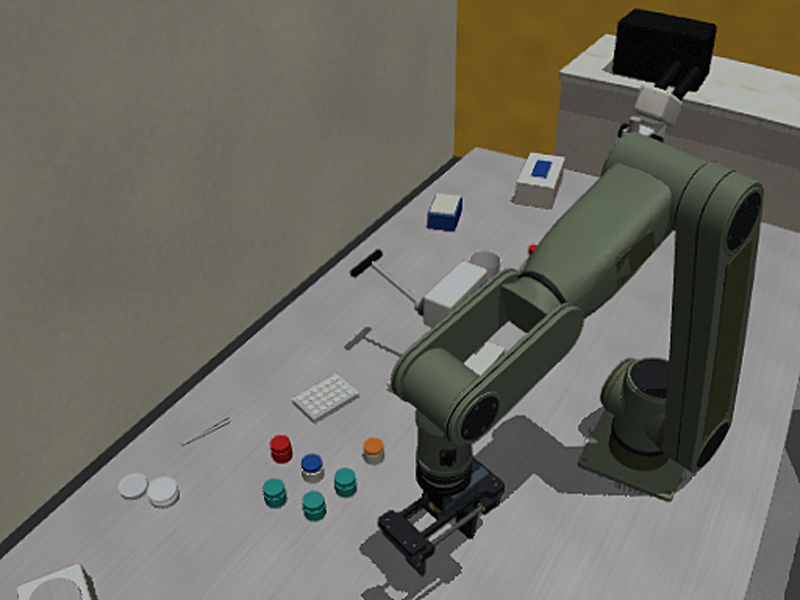

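View pics/t0b.png

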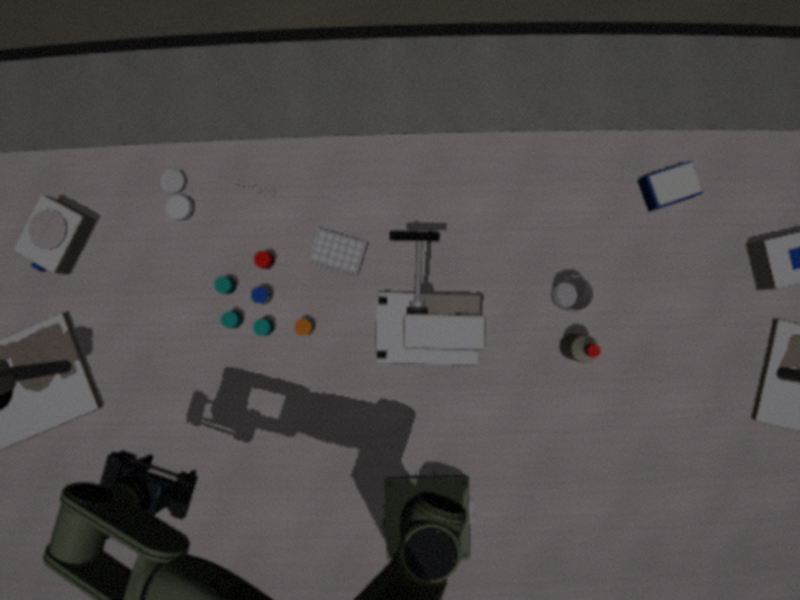

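The side view shows the blue-lid pot at (312,466), with red at (281,449) and orange at (373,449). The turquoise pots sit around it. In the top view (both 800-px scale) the blue pot is at (261,294). The press plate spans about (376..482, 291..363), open front to the left (+Y), and the handle is at (414,236).

```bash
cat >> h.py <<'E'
def cam(f):
    f=f if isinstance(f,dict) else np.load('pics/'+f+'.npy',allow_pickle=True).item()
    F=192/np.tan(np.radians(f['fovy']/2)); K=np.array([[F,0,f['cx']],[0,F,f['cy']],[0,0,1]])
    A=R.from_euler('xyz',f['attitude'],degrees=True).as_matrix()@np.diag([1,-1,-1]); return K,np.array(f['D']),A,np.array(f['eye'])
def back(f,uv,z):
    K,D,A,e=cam(f); p=cv2.undistortPoints(np.array(uv,float).reshape(-1,1,2),K,D).reshape(-1,2)
    d=np.c_[p,np.ones(len(p))]@A.T; return e+d*((z-e[2])/d[:,2])[:,None]
def proj(f,P):
    K,D,A,e=cam(f); return cv2.projectPoints((np.array(P,float).reshape(-1,3)-e)@A,np.zeros(3),np.zeros(3),K,D)[0].reshape(-1,2)
E
python3 - <<'E'
from h import *
for n in('top0','side0'):
    i=cv2.imread(f'pics/{n}.png'); h=cv2.cvtColor(i,cv2.COLOR_BGR2HSV)
    for nm,lo,hi,z in(('blue',110,128,43),('orange',7,18,38),('red',0,5,43),('red2',172,180,43),('turq',75,97,43)):
        m=cv2.inRange(h,(lo,130,40),(hi,255,255)); c,l,st,ce=cv2.connectedComponentsWithStats(m)
        for k in range(1,c):
            if st[k,4]>25: print(n,nm,st[k],ce[k].round(1),back(n,ce[k],z)[0].round(0))
t=cv2.imread('pics/top0.png')[135:245,230:330]
s=cv2.imread('pics/side0.png')[150:260,210:330]
cv2.imwrite('pics/c1.png',cv2.resize(t,(500,550),interpolation=cv2.INTER_CUBIC))
E
```

```text
top0 blue [413 112   9  21  30] [416.8 122. ] [ 787. -566.   43.]
top0 blue [506 159   6  13  62] [508.8 164.4] [ 617. -931.   43.]
top0 blue [161 184  11  10  80] [165.8 188.2] [557. 392.  43.]
top0 orange [189 204  11  11  94] [193.9 208.7] [478. 288.  38.]
top0 red [163 161  11  11  90] [167.8 165.7] [642. 384.  43.]
top0 red [375 220   9   9  60] [379.2 223.8] [ 405. -405.   43.]
top0 turq [138 177  10  11  84] [142.7 182. ] [582. 481.  43.]
top0 turq [142 199  11  11  87] [146.9 204.1] [498. 466.  43.]
top0 turq [163 204  10  10  86] [167.7 208.8] [479. 386.  43.]
side0 orange [233 280  12  11 110] [238.5 285.3] [475. 289.  38.]
side0 red [173 279  14  18 183] [179.6 286.7] [631. 394.  43.]
side0 turq [214 300  14  18 204] [220.5 308.4] [469. 399.  43.]
side0 turq [168 307  15  18 203] [175.3 315.1] [572. 492.  43.]
side0 turq [194 314  15  19 213] [200.6 323.3] [488. 476.  43.]
```

View pics/c1.png

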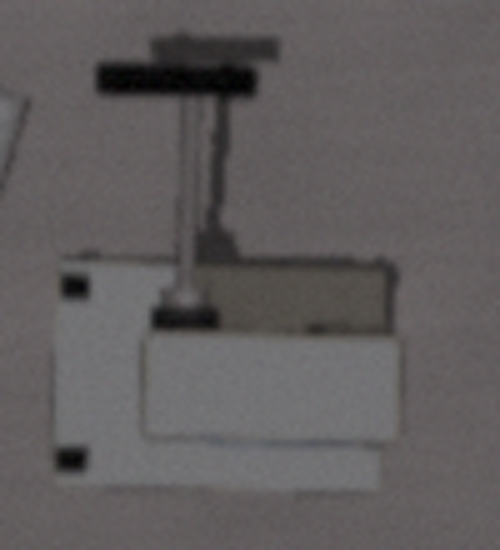

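The crop (scale 5, offset 230,135) shows the plate corners at (60,258), (55,485), (379,491) and (391,262). The handle bar runs from (97,79) to (257,79).

```bash
python3 - <<'E'
from h import *
from scipy.optimize import least_squares
uv=np.array([[60,258],[55,485],[379,491],[391,262],[97,79],[257,79]])/5+[230,135]-.4
y=55+150*np.cos(.45); z=200+150*np.sin(.45)
P=np.array([[-95,85,30],[-95,-85,30],[155,-85,30],[155,85,30],[-50,y,z],[50,y,z]])
g=lambda p:P@R.from_euler('z',p[2],degrees=True).as_matrix().T+[p[0],p[1],0]
r=least_squares(lambda p:(proj('top0',g(p))-uv).ravel(),[450,0,-90])
print(r.x,r.fun.reshape(-1,2).round(1))
r3=g(r.x); print(r3.round(0))
# side view check
print(proj('side0',r3).round(0)*800/512, proj('side0',[556,394,38])*800/512)
# tilt orientation for pot
s=env.state(); print(R.from_euler('xyz',s['ee_rot'],degrees=True).as_matrix().round(3))
E
```

```text
[468.56438923  20.2439326  -91.41320972] [[-1.6  0.6]
 [-0.7  0.4]
 [ 1.  -0.7]
 [-1.5 -0.1]
 [ 1.1 -0.1]
 [ 1.1 -0.1]]
[[ 556.  113.   30.]
 [ 386.  117.   30.]
 [ 380. -133.   30.]
 [ 550. -137.   30.]
 [ 660.   66.  265.]
 [ 657.  -34.  265.]]
[[384.375  384.375 ]
 [451.5625 412.5   ]
 [503.125  346.875 ]
 [440.625  323.4375]
 [353.125  273.4375]
 [378.125  251.5625]] [[310.46378526 464.15765464]]
[[-0.948  0.319 -0.001]
 [ 0.319  0.948 -0.002]
 [ 0.    -0.002 -1.   ]]
```

```bash
cat >> h.py <<'E'
YAW=-91.4
def pose(tilt,yaw=YAW):
    d=np.array([np.cos(np.radians(yaw)),np.sin(np.radians(yaw)),0]); t=np.radians(tilt)
    z=np.sin(t)*d-np.cos(t)*np.array([0,0,1]); y=np.cross([0,0,1],d); return np.c_[np.cross(y,z),y,z],d
def go(*targets):   # (tcp xyz, tilt)
    s=env.state(); p=s['ee_pos']; M=R.from_euler('xyz',s['ee_rot'],degrees=True).as_matrix()
    print('t',round(s['time_s'],2),'pos',p.round(1),'F',s['force'].round(2),'w',round(s['gripper_width'],1))
    for P,tilt in targets:
        M2=tilt if isinstance(tilt,np.ndarray) else pose(tilt)[0]
        print((M.T@(np.array(P)-p)/1000).round(4),np.degrees(R.from_matrix(M.T@M2).as_rotvec()).round(1))
E
python3 - <<'E'
from h import *
M,d=pose(30); G=np.array([556,393,27.5]); T=G+19*M[:,2]
print(T, M.round(2))
go((T-120*M[:,2],30),(T,30))
E
```

```text
[555.76789431 383.50283585  11.04551733] [[ 0.02  1.   -0.01]
 [ 0.87 -0.02 -0.5 ]
 [-0.5   0.   -0.87]]
t 0.1 pos [183.3 544.5 213.2] F [ 0.06  0.18 -0.06] w 91.3
[-0.3866  0.0237  0.0982] [ 19.  -25.8  71. ]
[-0.4043 -0.0334  0.2022] [ 19.  -25.8  71. ]
```

{"fn": "send_rows", "kwargs": {"targets": "-0.387 0.024 0.098 19 -25.8 71 66;-0.387 0.024 0.098 19 -25.8 71 66;-0.387 0.024 0.098 19 -25.8 71 66;-0.387 0.024 0.098 19 -25.8 71 66;-0.387 0.024 0.098 19 -25.8 71 66;-0.387 0.024 0.098 19 -25.8 71 66;-0.387 0.024 0.098 19 -25.8 71 66;-0.387 0.024 0.098 19 -25.8 71 66;-0.387 0.024 0.098 19 -25.8 71 66;-0.387 0.024 0.098 19 -25.8 71 66;-0.387 0.024 0.098 19 -25.8 71 66;-0.387 0.024 0.098 19 -25.8 71 66"}}

```text
time_s: 1.1
ee_pos: [559.3, 443.4, 111.9]
ee_rot: [-179.8, 30.2, 88.5]
force: [-0.3, 0.4, -0.1]
gripper_width: 60.0
gripper_force: 0.0
```

```bash
python3 - <<'E'
from h import *
M,d=pose(30); T=np.array([556,384,11])
grab('side','side1'); go((T-120*M[:,2],30),(T-60*M[:,2],30),(T,30))
i=cv2.imread('pics/side1.png')[220:360,130:310]; cv2.imwrite('pics/c2.png',cv2.resize(i,(720,560),interpolation=cv2.INTER_CUBIC))
print(env.state()['qpos'])
E
```

```text
t 1.15 pos [558.2 444.  113.2] F [-0.5  -0.25  0.45] w 60.6
[-0.0009 -0.0008 -0.0015] [-0.1  0.1  0.2]
[-0.0008 -0.0006  0.0585] [-0.1  0.1  0.2]
[-0.0007 -0.0005  0.1185] [-0.1  0.1  0.2]
[ 46.59245932  47.53726176  58.01718366 -19.6507696   97.3460982
  49.30512794]
```

View pics/c2.png

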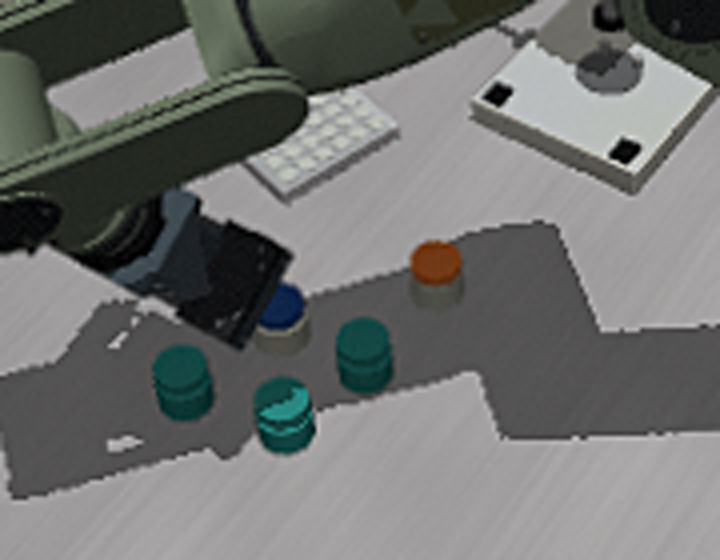

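The side crop (scale 4, offset 130,220) shows the gripper open behind the blue pot. The pot's bottom rim is at about (285,354). The plate's top corners are at (473,105), (633,180) and (715,88), and the grey disc's centre is at about (609,72).

```bash
python3 - <<'E'
from h import *
o=lambda p:np.array(p)/4+[130,220]-.4
th=np.linspace(0,2*np.pi,73)
for c in([556,393],[553,390],[556,398]):
    C=np.c_[c[0]+22*np.cos(th),c[1]+22*np.sin(th),0*th]; q=(proj('side1',C)-[130,220]+.4)*4
    L=np.c_[c[0]+21*np.cos(th),c[1]+21*np.sin(th),0*th+43]; l=(proj('side1',L)-[130,220]+.4)*4
    print(c,'base bottom',q[q[:,1].argmax()].round(0),'L/R',q[:,0].min().round(0),q[:,0].max().round(0),'lid top',l[l[:,1].argmin()].round(0),'lid R',l[:,0].max().round(0))
print(back('side1',o([[473,105],[633,180],[715,88],[609,72]]),30).round(1))
E
```

```text
[556, 393] base bottom [279. 362.] L/R 254.0 309.0 lid top [279. 284.] lid R 303.0
[553, 390] base bottom [284. 361.] L/R 259.0 315.0 lid top [285. 283.] lid R 309.0
[556, 398] base bottom [275. 366.] L/R 250.0 306.0 lid top [276. 289.] lid R 300.0
[[550.7 112.   30. ]
 [386.6 122.2  30. ]
 [376.9 -13.5  30. ]
 [468.2  14.9  30. ]]
```

{"fn": "send_rows", "kwargs": {"targets": "-0.001 -0.001 0.03 0 0 0 66;-0.001 -0.001 0.06 0 0 0 66;-0.001 -0.001 0.08 0 0 0 66;-0.001 -0.001 0.10 0 0 0 66;-0.001 -0.001 0.11 0 0 0 66;-0.001 -0.001 0.118 0 0 0 66;-0.001 -0.001 0.118 0 0 0 66;-0.001 -0.001 0.118 0 0 0 66;-0.001 -0.001 0.118 0 0 0 40;-0.001 -0.001 0.118 0 0 0 40;-0.001 -0.001 0.118 0 0 0 40;-0.001 -0.001 0.118 0 0 0 40", "grip_force": 15}}

```text
time_s: 2.15
ee_pos: [555.9, 385.2, 15.1]
ee_rot: [179.9, 29.9, 88.6]
force: [0.9, 1.5, 3.0]
gripper_width: 42.8
gripper_force: 15.0
```

```bash
python3 - <<'E'
from h import *
s=env.state(); print(s['gripper_width'],s['gripper_force'])
M,d=pose(30); T=np.array([556,384,11]); go((T,30),(T+[0,0,80],30))
f=grab('side','side2'); i=f['image'][250:340,150:270]; cv2.imwrite('pics/c3.png',cv2.resize(i,(720,540),interpolation=cv2.INTER_CUBIC))
E
```

```text
42.79060613341253 15.000834167003632
t 2.15 pos [555.9 385.2  15.1] F [0.91 1.49 2.97] w 42.8
[0.001  0.0001 0.0041] [ 0.1 -0.1  0. ]
[-0.0389  0.0002 -0.0652] [ 0.1 -0.1  0. ]
```

View pics/c3.png

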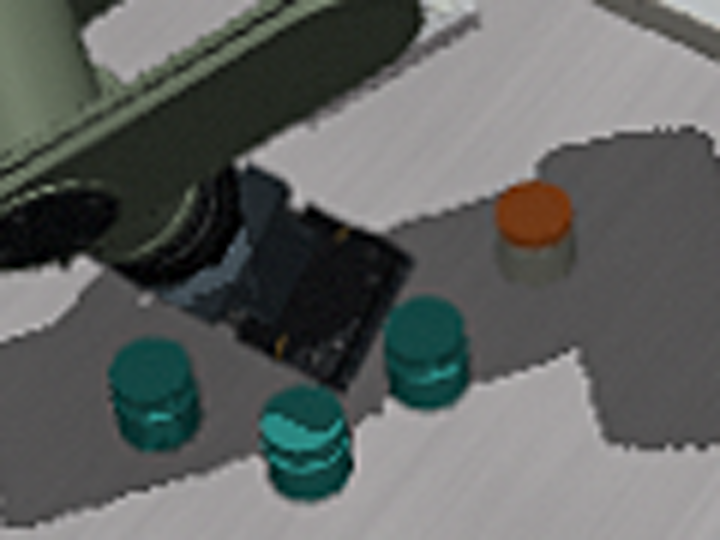

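{"fn": "send_rows", "kwargs": {"targets": "0 0 0 0 0 0 40;0 0 0 0 0 0 40;0 0 0 0 0 0 40"}}

```text
time_s: 2.45
ee_pos: [555.9, 385.2, 15.0]
ee_rot: [179.9, 29.9, 88.6]
force: [-0.2, 3.5, 4.7]
gripper_width: 42.5
gripper_force: 15.0
```

```bash
python3 - <<'E'
from h import *
s=env.state(); print(s['gripper_width'],s['gripper_force'],s['torque'],s['qvel'])
go()
E
```

```text
42.48924881881407 15.002458691596985 [0.33016596 0.06226208 0.00270575] [-0.03472472 -0.00888856  0.04059397 -0.03692076 -0.03551673 -0.08059817]
t 2.45 pos [555.9 385.2  15. ] F [-0.24  3.48  4.74] w 42.5
```

{"fn": "send_rows", "kwargs": {"targets": "-0.001 0 -0.0017 0 0 0 40;-0.002 0 -0.0035 0 0 0 40;-0.003 0 -0.005 0 0 0 40;-0.005 0 -0.0087 0 0 0 40;-0.01 0 -0.0174 0 0 0 40;-0.015 0 -0.026 0 0 0 40;-0.02 0 -0.0347 0 0 0 40;-0.03 0 -0.052 0 0 0 40;-0.04 0 -0.0695 0 0 0 40;-0.05 0 -0.087 0 0 0 40;-0.05 0 -0.087 0 0 0 40;-0.05 0 -0.087 0 0 0 40"}}

```text
time_s: 3.45
ee_pos: [556.1, 385.2, 116.3]
ee_rot: [179.8, 29.8, 88.5]
force: [-0.2, -0.6, -0.5]
gripper_width: 42.7
gripper_force: 15.0
```

```bash
python3 - <<'E'
from h import *
s=env.state(); print(s['gripper_width'],s['gripper_force'],s['torque'])
f=grab('side','side3');g=grab('top','top3')
P=s['ee_pos']-19*pose(30)[0][:,2]; u=proj('side3',P)[0].astype(int);v=proj('top3',P)[0].astype(int);print(u,v)
a=f['image'][u[1]-45:u[1]+45,u[0]-55:u[0]+55]; b=g['image'][v[1]-45:v[1]+45,v[0]-45:v[0]+45]
b=cv2.convertScaleAbs(b,alpha=2)
cv2.imwrite('pics/c4.png',np.hstack([cv2.resize(a,(440,360),interpolation=cv2.INTER_CUBIC),cv2.resize(b,(360,360),interpolation=cv2.INTER_CUBIC)]))
N=np.array([468,19,30]); M,d=pose(30)
Q=s['ee_pos']; go(([N[0]-50*d[0],N[1]-50*d[1]-9.5,150],30))
E
```

```text
42.65684742864271 14.999464452266693 [ 0.28957126  0.0324164  -0.00543349]
[195 276] [158 187]
t 3.55 pos [555.  384.3 113.8] F [-0.04  0.14 -0.48] w 42.5
[-0.3011 -0.0781  0.1321] [-0.   0.   0.1]
```

View pics/c4.png

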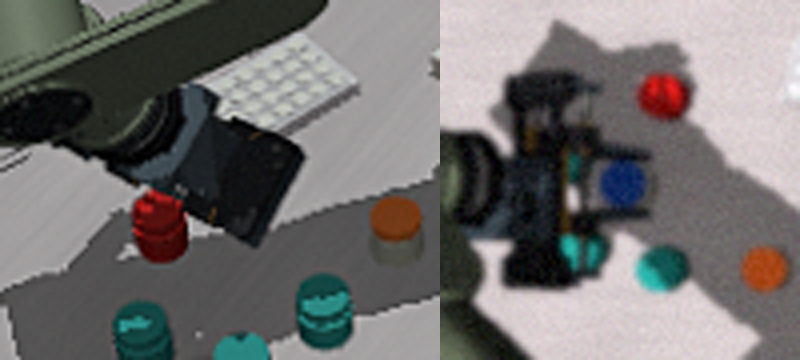

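```bash
python3 - <<'E'
from h import *
for n in('top0','top3','side0','side3'):
    h=cv2.cvtColor(cv2.imread(f'pics/{n}.png'),cv2.COLOR_BGR2HSV)
    for nm,lo,hi in(('red',0,5),('turq',75,97)):
        c,l,st,ce=cv2.connectedComponentsWithStats(cv2.inRange(h,(lo,130,40),(hi,255,255)))
        print(n,nm,[(ce[k].round(1).tolist(),int(st[k,4])) for k in range(1,c) if st[k,4]>25])
N=np.array([468,19,30]); d=pose(30)[1]
f=lambda a,z:([N[0]-a*d[0],N[1]-a*d[1]-9,z],30)
go(f(100,110),f(45,65),f(45,46))
E
```

```text
top0 red [([167.8, 165.7], 90), ([379.2, 223.8], 60)]
top0 turq [([142.7, 182.0], 84), ([146.9, 204.1], 87), ([167.7, 208.8], 86)]
top3 red [([168.0, 165.5], 85), ([379.2, 223.7], 62)]
top3 turq [([145.3, 204.1], 31), ([167.0, 209.1], 71)]
side0 red [([179.6, 286.7], 183)]
side0 turq [([220.5, 308.4], 204), ([175.3, 315.1], 203), ([200.6, 323.3], 213)]
side3 red [([341.5, 159.6], 37), ([179.4, 287.1], 178)]
side3 turq [([220.6, 308.4], 209), ([175.1, 315.1], 208), ([200.6, 323.2], 221)]
t 3.55 pos [555.  384.3 113.8] F [-0.04  0.14 -0.48] w 42.5
[-0.2373 -0.078   0.1415] [-0.   0.   0.1]
[-0.2625 -0.078   0.2079] [-0.   0.   0.1]
[-0.253  -0.078   0.2244] [-0.   0.   0.1]
```

Others unmoved. Move to the front of the press.

{"fn": "send_rows", "kwargs": {"targets": "-0.05 -0.02 0.03 0 0 0 40;-0.08 -0.03 0.046 0 0 0 40;-0.11 -0.04 0.065 0 0 0 40;-0.14 -0.05 0.084 0 0 0 40;-0.17 -0.06 0.103 0 0 0 40;-0.20 -0.07 0.121 0 0 0 40;-0.22 -0.078 0.131 0 0 0 40;-0.23 -0.078 0.137 0 0 0 40;-0.237 -0.078 0.1415 0 0 0 40;-0.237 -0.078 0.1415 0 0 0 40;-0.237 -0.078 0.1415 0 0 0 40;-0.237 -0.078 0.1415 0 0 0 40"}}

```text
time_s: 4.55
ee_pos: [471.8, 111.8, 110.0]
ee_rot: [180.0, 29.9, 88.7]
force: [0.3, -0.4, -0.8]
gripper_width: 42.4
gripper_force: 15.0
```

```bash
python3 - <<'E'
from h import *
N=np.array([468,19,30]); d=pose(30)[1]
f=lambda a,z:([N[0]-a*d[0],N[1]-a*d[1]-9,z],30)
go(f(50,65),f(50,50),f(50,46)); s=env.state(); print(s['qpos'].round(0),s['gripper_width'])
f=grab('side','side4'); i=f['image'][170:320,190:350]; cv2.imwrite('pics/c5.png',cv2.resize(i,(640,600),interpolation=cv2.INTER_CUBIC))
E
```

```text
t 4.55 pos [471.8 111.8 110. ] F [ 0.28 -0.37 -0.83] w 42.4
[-0.0225 -0.0014  0.0648] [ 0.1 -0.1  0. ]
[-0.015  -0.0015  0.0778] [ 0.1 -0.1  0. ]
[-0.013  -0.0015  0.0813] [ 0.1 -0.1  0. ]
[ 29.  24. 105. -27.  70.  44.] 42.435193575216495
```

View pics/c5.png

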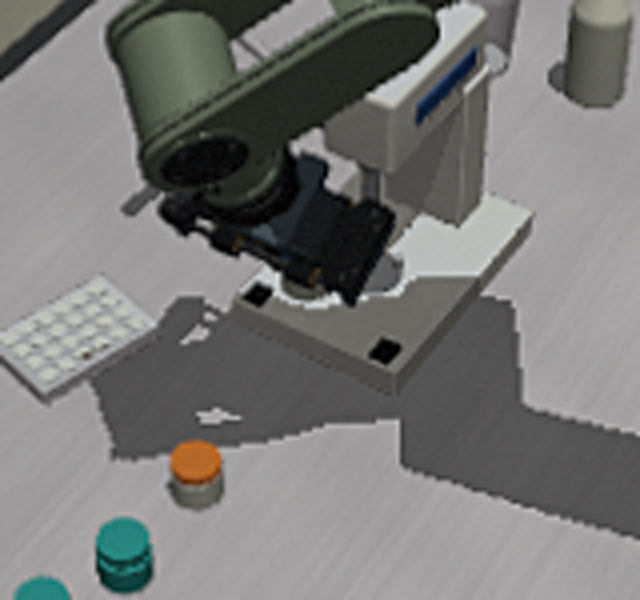

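The side crop shows the held pot over the front of the plate, with the gripper clear of the head and ram.

{"fn": "send_rows", "kwargs": {"targets": "-0.006 -0.001 0.018 0 0 0 40;-0.012 -0.001 0.034 0 0 0 40;-0.018 -0.001 0.05 0 0 0 40;-0.0225 -0.0015 0.065 0 0 0 40;-0.020 -0.0015 0.07 0 0 0 40;-0.017 -0.0015 0.075 0 0 0 40;-0.016 -0.0015 0.0768 0 0 0 40;-0.015 -0.0015 0.0778 0 0 0 40;-0.0145 -0.0015 0.0786 0 0 0 40;-0.0145 -0.0015 0.0786 0 0 0 40;-0.0145 -0.0015 0.0786 0 0 0 40"}}

```text
time_s: 5.52
ee_pos: [468.5, 59.2, 49.8]
ee_rot: [179.9, 29.9, 88.6]
force: [0.1, 0.2, -0.3]
gripper_width: 42.8
gripper_force: 15.0
```

```bash
python3 - <<'E'
from h import *
go()
E
```

```text
t 5.52 pos [468.5  59.2  49.8] F [ 0.07  0.23 -0.25] w 42.8
```

{"fn": "send_rows", "kwargs": {"targets": "0.0005 0 0.0009 0 0 0 40;0.001 0 0.0017 0 0 0 40;0.0015 0 0.0026 0 0 0 40;0.0015 0 0.0026 0 0 0 40;0.0015 0 0.0026 0 0 0 40"}}

```text
time_s: 5.93
ee_pos: [468.2, 58.7, 46.5]
ee_rot: [-180.0, 30.0, 88.6]
force: [0.5, 0.6, -1.0]
gripper_width: 42.7
gripper_force: 15.0
```

{"fn": "send_rows", "kwargs": {"targets": "0.0005 0 0.0009 0 0 0 40;0.0005 0 0.0009 0 0 0 40;0.0005 0 0.0009 0 0 0 40"}}

```text
time_s: 6.18
ee_pos: [468.2, 58.7, 45.5]
ee_rot: [180.0, 30.0, 88.6]
force: [0.2, -0.4, -1.2]
gripper_width: 42.7
gripper_force: 15.0
```

{"fn": "send_rows", "kwargs": {"targets": "0.0005 0 0.0009 0 0 0 40;0.0005 0 0.0009 0 0 0 40;0.0005 0 0.0009 0 0 0 40"}}

```text
time_s: 6.43
ee_pos: [468.3, 58.7, 45.0]
ee_rot: [180.0, 30.0, 88.6]
force: [-0.8, 0.8, 4.9]
gripper_width: 42.7
gripper_force: 15.0
```

{"fn": "send_rows", "kwargs": {"targets": "-0.0003 0 -0.0005 0 0 0 40;-0.0003 0 -0.0005 0 0 0 46;-0.0003 0 -0.0005 0 0 0 50;-0.0003 0 -0.0005 0 0 0 60;-0.0003 0 -0.0005 0 0 0 66;-0.0003 0 -0.0005 0 0 0 66;-0.0003 0 -0.02 0 0 0 66;-0.0003 0 -0.05 0 0 0 66;-0.0003 0 -0.08 0 0 0 66;-0.0003 0 -0.10 0 0 0 66;-0.0003 0 -0.10 0 0 0 66;-0.0003 0 -0.10 0 0 0 66"}}

```text
time_s: 7.43
ee_pos: [469.7, 108.9, 131.7]
ee_rot: [179.9, 29.9, 88.6]
force: [0.3, -0.4, -0.2]
gripper_width: 60.0
gripper_force: 0.0
```

```bash
python3 - <<'E'
from h import *
go()
f=grab('side','side5');g=grab('top','top5')
a=f['image'][215:275,240:320]; b=cv2.convertScaleAbs(g['image'][170:240,225:305],alpha=2)
cv2.imwrite('pics/c6.png',np.hstack([cv2.resize(a,(400,300),interpolation=cv2.INTER_CUBIC),cv2.resize(b,(400,350),interpolation=cv2.INTER_CUBIC)[:300]]))
E
```

```text
t 7.43 pos [469.7 108.9 131.7] F [ 0.28 -0.37 -0.23] w 60.0
```

View pics/c6.png

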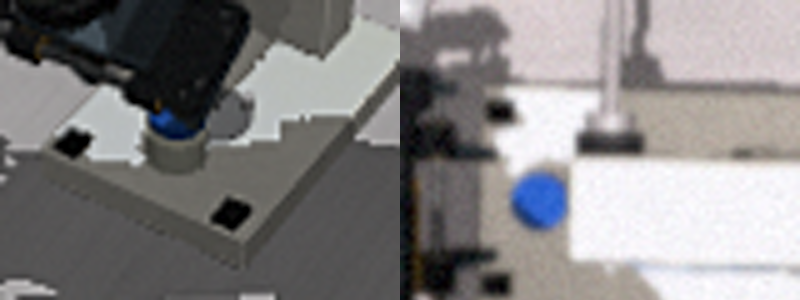

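The pot stands on the plate just in front of the head. In the top crop the lid's centre is at (540,198) and the head's front corners are at (570,157) and (570,263).

```bash
python3 - <<'E'
from h import *
o=lambda p:np.array(p,float)-[400,0]; q=lambda p:o(p)/5+[225,170]-.4
f=cv2.imread('pics/top5.png')
print('pot',back('top5',q([540,198]),73).round(1)); print('head',back('top5',[q([570,157]),q([570,263])],250).round(1))
print('side lid/base pot proj', [(proj('side5',p)[0]-[240,215]).round(1)*5 for p in([470,67,30],[470,67,45],[468,69,73])])
print('nest side', (proj('side5',[468,19,30])[0]-[240,215])*5)
E
```

```text
pot [[471.5  66.6  73. ]]
head [[500.9  42.9 250. ]
 [434.3  44.5 250. ]]
side lid/base pot proj [array([171., 156.]), array([171.5, 140. ]), array([173., 113.])]
nest side [206.66385069 116.46354851]
```

```bash
python3 - <<'E'
from h import *
go(([470.5,135,130],20),([470.5,130,43],20))
E
```

```text
t 7.53 pos [468.5 107.7 130.3] F [ 0.81 -0.54  0.17] w 60.6
[ 0.0238  0.0013 -0.0134] [-0.1 10.   0.1]
[0.063  0.0016 0.0644] [-0.1 10.   0.1]
```

{"fn": "send_rows", "kwargs": {"targets": "0.024 0.001 -0.0135 0 5 0 0;0.024 0.001 -0.0135 0 10 0 0;0.031 0.0015 0.002 0 10 0 0;0.041 0.0015 0.02 0 10 0 0;0.051 0.0015 0.04 0 10 0 0;0.059 0.0015 0.055 0 10 0 0;0.063 0.0015 0.064 0 10 0 0;0.063 0.0015 0.064 0 10 0 0;0.063 0.0015 0.064 0 10 0 0;0.063 0.0015 0.064 0 10 0 0;0.063 0.0015 0.064 0 10 0 0"}}

```text
time_s: 8.45
ee_pos: [472.1, 131.2, 45.2]
ee_rot: [179.9, 19.9, 88.6]
force: [0.7, 0.1, 0.5]
gripper_width: 0.0
gripper_force: 0.0
```

```bash
python3 - <<'E'
from h import *
go(([470.5,90,43],20),([470,75,43],20),([470,60,43],20))
E
```

```text
t 8.45 pos [472.1 131.2  45.2] F [0.74 0.11 0.53] w 0.0
[-0.0381 -0.0006  0.0161] [ 0.1 -0.1 -0. ]
[-0.0522 -0.0008  0.0212] [ 0.1 -0.1 -0. ]
[-0.0663 -0.0004  0.0263] [ 0.1 -0.1 -0. ]
```

{"fn": "send_rows", "kwargs": {"targets": "-0.007 -0.0002 0.003 0 0 0 0;-0.014 -0.0005 0.006 0 0 0 0;-0.020 -0.001 0.0085 0 0 0 0;-0.024 -0.0015 0.0102 0 0 0 0;-0.028 -0.002 0.012 0 0 0 0;-0.031 -0.002 0.0131 0 0 0 0;-0.034 -0.002 0.0143 0 0 0 0;-0.037 -0.002 0.0155 0 0 0 0;-0.040 -0.002 0.0167 0 0 0 0;-0.043 -0.002 0.0179 0 0 0 0;-0.046 -0.002 0.019 0 0 0 0;-0.046 -0.002 0.019 0 0 0 0"}}

```text
time_s: 9.45
ee_pos: [468.1, 80.7, 42.2]
ee_rot: [-180.0, 20.0, 88.6]
force: [-0.3, 0.3, -0.2]
gripper_width: 0.3
gripper_force: 0.1
```

```bash
python3 - <<'E'
from h import *
go(([468.5,70,43],20),([468,60,43],20),([468,54,43],20))
f=grab('side','side6');a=f['image'][195:270,230:330]
g=grab('top','top6');b=cv2.convertScaleAbs(g['image'][170:240,225:305],alpha=2)
cv2.imwrite('pics/c7.png',np.hstack([cv2.resize(a,(480,360),interpolation=cv2.INTER_CUBIC),cv2.resize(b[:,:56],(288,360),interpolation=cv2.INTER_CUBIC)]))
E
```

```text
t 9.45 pos [468.1  80.7  42.2] F [-0.29  0.3  -0.22] w 0.3
[-0.0103  0.0007  0.0029] [-0. -0.  0.]
[-0.0197  0.0004  0.0063] [-0. -0.  0.]
[-0.0254  0.0006  0.0083] [-0. -0.  0.]
```

View pics/c7.png

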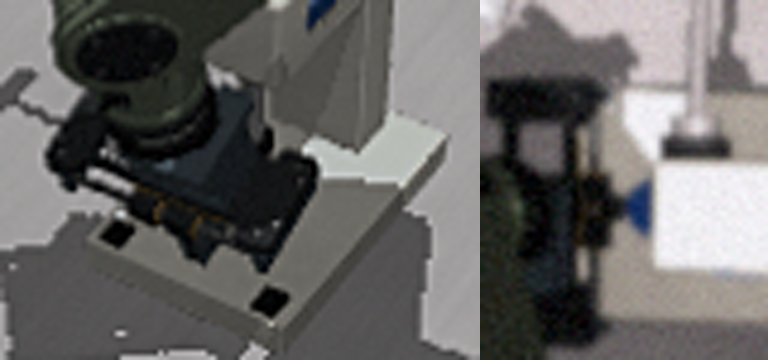

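The top crop shows the fingertips directly behind the lid, with the pot going straight under the head (lid's rear edge at about (625,208)).

{"fn": "send_rows", "kwargs": {"targets": "-0.002 0 0.0005 0 0 0 0;-0.004 0 0.001 0 0 0 0;-0.006 0 0.0017 0 0 0 0;-0.008 0 0.0023 0 0 0 0;-0.010 0 0.003 0 0 0 0;-0.012 0 0.0036 0 0 0 0;-0.014 0 0.0043 0 0 0 0;-0.016 0 0.005 0 0 0 0;-0.018 0 0.0057 0 0 0 0;-0.0195 0 0.0063 0 0 0 0;-0.0195 0 0.0063 0 0 0 0"}}

```text
time_s: 10.47
ee_pos: [467.6, 60.5, 42.9]
ee_rot: [-180.0, 20.0, 88.6]
force: [-0.0, 0.1, -0.4]
gripper_width: 0.7
gripper_force: 0.2
```

{"fn": "send_rows", "kwargs": {"targets": "-0.001 0 0.0004 0 0 0 0;-0.002 0 0.0007 0 0 0 0;-0.002 0 0.0007 0 0 0 0"}}

```text
time_s: 10.72
ee_pos: [467.7, 58.6, 43.0]
ee_rot: [180.0, 20.0, 88.6]
force: [-0.4, -0.1, -0.2]
gripper_width: 0.4
gripper_force: 0.2
```

{"fn": "send_rows", "kwargs": {"targets": "-0.001 0 0.0004 0 0 0 0;-0.001 0 0.0004 0 0 0 0;-0.001 0 0.0004 0 0 0 0"}}

```text
time_s: 10.97
ee_pos: [467.7, 57.6, 42.9]
ee_rot: [180.0, 20.0, 88.6]
force: [0.1, 0.4, 0.6]
gripper_width: 0.8
gripper_force: 0.1
```

{"fn": "send_rows", "kwargs": {"targets": "-0.001 0 0.0004 0 0 0 0;-0.001 0 0.0004 0 0 0 0;-0.001 0 0.0004 0 0 0 0"}}

```text
time_s: 11.22
ee_pos: [467.7, 56.5, 42.9]
ee_rot: [180.0, 20.0, 88.6]
force: [0.1, -0.3, -0.7]
gripper_width: 0.6
gripper_force: 0.1
```

{"fn": "send_rows", "kwargs": {"targets": "-0.001 0 0.0004 0 0 0 0;-0.001 0 0.0004 0 0 0 0;-0.001 0 0.0004 0 0 0 0"}}

```text
time_s: 11.47
ee_pos: [467.6, 55.4, 42.8]
ee_rot: [180.0, 20.0, 88.6]
force: [0.5, 0.3, -0.7]
gripper_width: 0.0
gripper_force: 0.1
```

{"fn": "send_rows", "kwargs": {"targets": "-0.001 0 0.0004 0 0 0 0;-0.001 0 0.0004 0 0 0 0;-0.001 0 0.0004 0 0 0 0"}}

```text
time_s: 11.72
ee_pos: [467.8, 54.6, 42.8]
ee_rot: [180.0, 19.9, 88.6]
force: [0.9, 1.6, -0.3]
gripper_width: 0.5
gripper_force: 0.8
```

{"fn": "send_rows", "kwargs": {"targets": "-0.0007 0 0.0003 0 0 0 0;-0.0007 0 0.0003 0 0 0 0;-0.0007 0 0.0003 0 0 0 0"}}

```text
time_s: 11.97
ee_pos: [467.9, 54.2, 42.9]
ee_rot: [179.9, 19.9, 88.6]
force: [-0.6, 4.4, 0.4]
gripper_width: 0.9
gripper_force: 2.2
```

Contact with the pins (4 N). Back off and look.

{"fn": "send_rows", "kwargs": {"targets": "0.001 0 -0.0004 0 0 0 0;0.003 0 -0.001 0 0 0 0;0.008 0 -0.003 0 0 0 0;0.02 0 -0.007 0 0 0 0;0.04 0 -0.015 0 0 0 0;0.07 0 -0.026 0 0 0 0;0.09 0 -0.045 0 0 0 0;0.09 0 -0.08 0 0 0 0;0.09 0 -0.12 0 0 0 0;0.09 0 -0.16 0 0 0 0;0.09 0 -0.20 0 0 0 0;0.09 0 -0.24 0 0 0 0"}}

```text
time_s: 12.97
ee_pos: [470.7, 221.4, 239.4]
ee_rot: [-180.0, 20.0, 88.7]
force: [-0.1, 0.4, 0.2]
gripper_width: 0.6
gripper_force: 0.0
```

```bash
python3 - <<'E'
from h import *
s=env.state()
h=[658.5,16,275]   # handle top
Mv=pose(0)[0]
go(([600,250,350],0),(h+np.array([0,0,70]),0))
print(s['qpos'].round(0))
f=grab('side','side7');a=f['image'][205:265,235:315]
cv2.imwrite('pics/c8.png',cv2.resize(a,(800,600),interpolation=cv2.INTER_CUBIC))
for p in([467,17,30],[467,17,73],[467,39,30]): print(((proj('side7',p)[0]-[235,205]+.45)*10).round(0))
E
```

```text
t 12.97 pos [470.7 221.4 239.4] F [-0.12  0.41  0.23] w 0.6
[-0.0082  0.1285 -0.1147] [-0.  20.   0.1]
[-0.2251  0.1924 -0.0306] [-0.  20.   0.1]
[ 34.  19.  88. -16.  85.  39.]
[473. 335.]
[475. 245.]
[443. 372.]
```

View pics/c8.png

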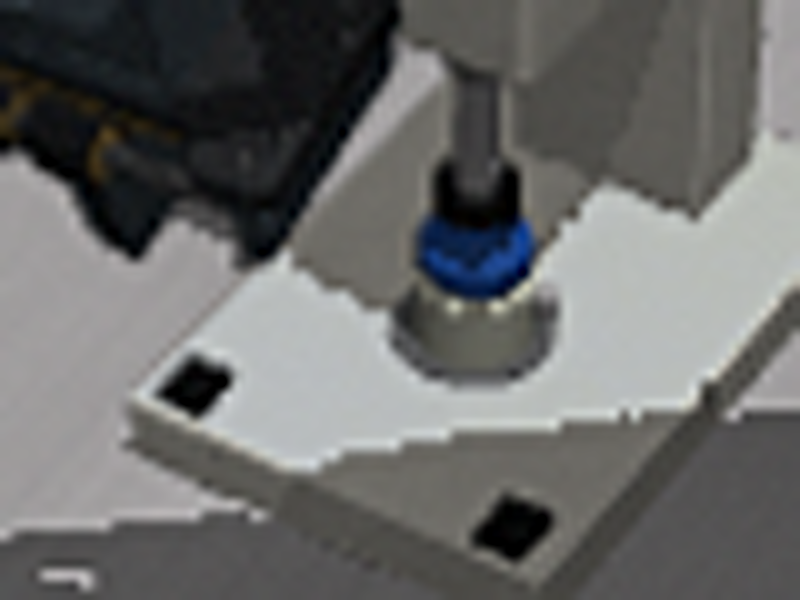

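The pot stands upright and is centred on the grey disc (pot 412–540, disc 390–558), with the lid still proud under the pad at (475,245). Now the handle.

{"fn": "send_rows", "kwargs": {"targets": "-0.008 0.02 -0.04 0 4 0 0;-0.008 0.05 -0.08 0 8 0 0;-0.008 0.085 -0.1147 0 13 0 0;-0.03 0.1285 -0.11 0 18 0 0;-0.06 0.15 -0.09 0 20 0 0;-0.1 0.17 -0.08 0 20 0 0;-0.135 0.19 -0.065 0 20 0 0;-0.17 0.191 -0.05 0 20 0 0;-0.2 0.191 -0.04 0 20 0 0;-0.2251 0.191 -0.0306 0 20 0 0;-0.2251 0.191 -0.0306 0 20 0 0;-0.2251 0.191 -0.0306 0 20 0 0"}}

```text
time_s: 14.02
ee_pos: [657.6, 13.5, 342.6]
ee_rot: [-179.9, -0.1, 88.5]
force: [-0.4, 0.9, 0.1]
gripper_width: 0.5
gripper_force: 0.0
```

```bash
python3 - <<'E'
from h import *
s=env.state();print(s['qpos'].round(0))
go(([657.5,14,290],0),([657.5,14,275],0))
f=grab('side','side9');g=grab('top','top9')
a=f['image'][130:230,200:300]; b=cv2.convertScaleAbs(g['image'][130:230,220:300],alpha=2)
cv2.imwrite('pics/c9.png',np.hstack([cv2.resize(a,(400,400),interpolation=cv2.INTER_CUBIC),cv2.resize(b,(320,400),interpolation=cv2.INTER_CUBIC)]))
y=55+150*np.cos(.45)
for e in(-50,50):
  print(((proj('side9',[467+y-.024*e,17-.024*y-e,275])[0]-[200,130]+.4)*4).round(0))
E
```

```text
[ 0. 24. 63.  0. 93.  2.]
t 14.02 pos [657.6  13.5 342.6] F [-0.41  0.89  0.07] w 0.5
[ 0.0004 -0.0001  0.0526] [-0.1 -0.1 -0.1]
[ 0.0004 -0.0001  0.0676] [-0.1 -0.1 -0.1]
[107. 172.]
[174. 116.]
```

View pics/c9.png

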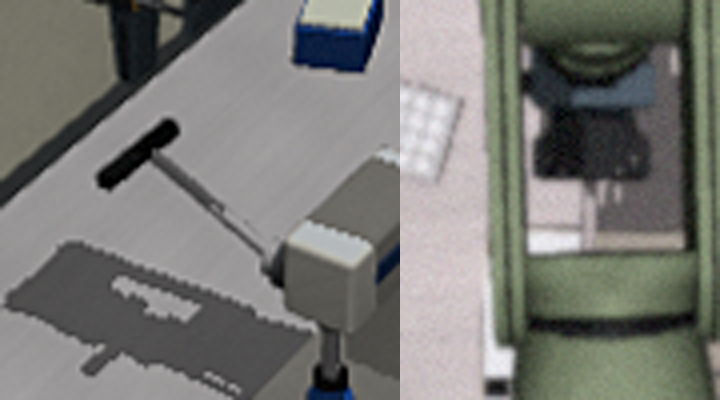

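Side crop: the handle bar runs from (104,184) to (173,127), matching the prediction within a few mm, with the gripper above it. Now pressing along the arc.

{"fn": "send_rows", "kwargs": {"targets": "0 0 0.03 0 0 0 0;0 0 0.055 0 0 0 0;0 0 0.064 0 0 0 0;0 0 0.068 0 0 0 0;0 0.0025 0.073 0 0 0 0;0 0.0046 0.0777 0 0 0 0;0 0.0065 0.083 0 0 0 0;0 0.0083 0.0883 0 0 0 0;0 0.0083 0.0883 0 0 0 0"}}

```text
time_s: 14.87
ee_pos: [667.6, 14.9, 254.9]
ee_rot: [179.8, -0.1, 88.6]
force: [2.6, 2.6, 4.1]
gripper_width: 0.5
gripper_force: 2.2
```

```bash
python3 - <<'E'
from h import *
L=[]
for a in(.225,.15,.075,0,-.075,-.15,-.225,-.3,-.375,-.45): L.append(([522+150*np.cos(a),13.5,210+150*np.sin(a)],0))
go(*L)
E
```

```text
t 14.87 pos [667.6  14.9 254.9] F [2.57 2.58 4.08] w 0.5
[-0.0014  0.0007  0.0115] [ 0.2 -0.1  0. ]
[-0.0013  0.0027  0.0225] [ 0.2 -0.1  0. ]
[-0.0013  0.0039  0.0337] [ 0.2 -0.1  0. ]
[-0.0013  0.0043  0.0449] [ 0.2 -0.1  0. ]
[-0.0013  0.0039  0.0562] [ 0.2 -0.1  0. ]
[-0.0014  0.0026  0.0673] [ 0.2 -0.1  0. ]
[-0.0015  0.0004  0.0784] [ 0.2 -0.1  0. ]
[-0.0015 -0.0025  0.0892] [ 0.2 -0.1  0. ]
[-0.0017 -0.0063  0.0998] [ 0.2 -0.1  0. ]
[-0.0018 -0.0108  0.1101] [ 0.2 -0.1  0. ]
```

{"fn": "send_rows", "kwargs": {"targets": "0 0.0007 0.0115 0 0 0 0;0 0.0025 0.0225 0 0 0 0;0 0.0039 0.0337 0 0 0 0;0 0.0043 0.0449 0 0 0 0;0 0.0039 0.0562 0 0 0 0;0 0.0026 0.0673 0 0 0 0;0 0.0004 0.0784 0 0 0 0;0 -0.0025 0.0892 0 0 0 0;0 -0.0063 0.0998 0 0 0 0;0 -0.0063 0.0998 0 0 0 0"}}

```text
time_s: 15.7
ee_pos: [662.4, 13.7, 155.8]
ee_rot: [179.6, 0.0, 88.6]
force: [5.2, 0.5, 6.8]
gripper_width: 0.6
gripper_force: 3.4
```

{"fn": "send_rows", "kwargs": {"targets": "0 -0.002 0.005 0 0 0 0;0 -0.0045 0.0103 0 0 0 0;0 -0.0045 0.0103 0 0 0 0;0 -0.0045 0.0103 0 0 0 0"}}

```text
time_s: 16.03
ee_pos: [659.1, 13.8, 147.5]
ee_rot: [179.4, 0.0, 88.6]
force: [5.7, 0.3, 6.9]
gripper_width: 0.5
gripper_force: 3.7
```

```bash
python3 - <<'E'
from h import *
go(([657,14,144.8],0))
E
```

```text
t 16.03 pos [659.1  13.8 147.5] F [5.71 0.27 6.93] w 0.5
[ 0.0001 -0.0022  0.0026] [0.6 0.  0. ]
```

{"fn": "send_rows", "kwargs": {"targets": "0 -0.001 0.002 0 0 0 0;0 -0.0015 0.0035 0 0 0 0;0 -0.0015 0.0035 0 0 0 0"}}

```text
time_s: 16.28
ee_pos: [658.3, 13.8, 145.1]
ee_rot: [179.3, 0.0, 88.6]
force: [3.8, 0.3, 10.3]
gripper_width: 0.5
gripper_force: 5.3
```

{"fn": "send_rows", "kwargs": {"targets": "0 -0.001 0.002 0 0 0 0;0 -0.001 0.002 0 0 0 0;0 -0.001 0.002 0 0 0 0"}}

```text
time_s: 16.53
ee_pos: [658.1, 13.9, 144.7]
ee_rot: [179.1, 0.0, 88.6]
force: [4.2, 0.1, 15.6]
gripper_width: 0.4
gripper_force: 7.9
```

{"fn": "send_rows", "kwargs": {"targets": "0 -0.001 0.002 0 0 0 0;0 -0.001 0.002 0 0 0 0;0 -0.001 0.002 0 0 0 0"}}

```text
time_s: 16.78
ee_pos: [658.1, 13.9, 144.6]
ee_rot: [178.9, 0.0, 88.6]
force: [4.0, -0.1, 21.3]
gripper_width: 0.6
gripper_force: 10.8
```

The stop is reached (height saturates while the force rises). Ease it back up along the arc.

{"fn": "send_rows", "kwargs": {"targets": "0 0.001 -0.003 0 0 0 0;0 0.003 -0.007 0 0 0 0;0 0.0055 -0.0125 0 0 0 0;0 0.0075 -0.018 0 0 0 0;0 0.0093 -0.0235 0 0 0 0;0 0.011 -0.029 0 0 0 0;0 0.0121 -0.0345 0 0 0 0;0 0.0132 -0.04 0 0 0 0;0 0.014 -0.0455 0 0 0 0;0 0.0148 -0.051 0 0 0 0;0 0.0155 -0.0565 0 0 0 0;0 0.0158 -0.062 0 0 0 0"}}

```text
time_s: 17.78
ee_pos: [668.7, 13.4, 201.1]
ee_rot: [179.8, 0.1, 88.6]
force: [1.0, -0.5, 4.8]
gripper_width: 0.6
gripper_force: 2.8
```

```bash
python3 - <<'E'
from h import *
go(*[([522+150*np.cos(a),14,210+150*np.sin(a)],0) for a in(0,.1,.2,.3,.4,.45)])
E
```

```text
t 17.78 pos [668.7  13.4 201.1] F [ 0.96 -0.48  4.77] w 0.6
[ 0.0007  0.0034 -0.0089] [0.2 0.1 0. ]
[ 0.0007  0.0027 -0.0239] [0.2 0.1 0. ]
[ 0.0006  0.0005 -0.0387] [0.2 0.1 0. ]
[ 0.0005 -0.0032 -0.0532] [0.2 0.1 0. ]
[ 0.0004 -0.0083 -0.0673] [0.2 0.1 0. ]
[ 0.0003 -0.0113 -0.0742] [0.2 0.1 0. ]
```

{"fn": "send_rows", "kwargs": {"targets": "0 0.0015 -0.005 0 0 0 0;0 0.0028 -0.010 0 0 0 0;0 0.0028 -0.015 0 0 0 0;0 0.0025 -0.020 0 0 0 0;0 0.002 -0.025 0 0 0 0;0 0.0014 -0.030 0 0 0 0;0 0.0008 -0.035 0 0 0 0;0 0 -0.040 0 0 0 0;0 -0.001 -0.045 0 0 0 0;0 -0.002 -0.049 0 0 0 0;0 -0.0032 -0.053 0 0 0 0;0 -0.0045 -0.057 0 0 0 0"}}

```text
time_s: 18.78
ee_pos: [662.9, 14.7, 256.5]
ee_rot: [-180.0, -0.1, 88.6]
force: [-1.4, 0.5, 2.6]
gripper_width: 0.6
gripper_force: 1.3
```

{"fn": "send_rows", "kwargs": {"targets": "0 -0.0015 -0.003 0 0 0 0;0 -0.003 -0.006 0 0 0 0;0 -0.004 -0.008 0 0 0 0;0 -0.005 -0.010 0 0 0 0;0 -0.006 -0.012 0 0 0 0;0 -0.006 -0.012 0 0 0 0"}}

```text
time_s: 19.28
ee_pos: [657.3, 14.9, 269.0]
ee_rot: [179.9, -0.1, 88.6]
force: [0.3, 1.3, 3.3]
gripper_width: 1.0
gripper_force: 1.6
```

{"fn": "send_rows", "kwargs": {"targets": "0 -0.001 -0.002 0 0 0 0;0 -0.002 -0.004 0 0 0 0;0 -0.002 -0.006 0 0 0 0;0 -0.002 -0.008 0 0 0 0;0 -0.002 -0.008 0 0 0 0"}}

```text
time_s: 19.7
ee_pos: [654.7, 14.1, 276.1]
ee_rot: [-180.0, 0.0, 88.6]
force: [-0.1, 0.6, -0.7]
gripper_width: 0.7
gripper_force: 0.0
```

{"fn": "send_rows", "kwargs": {"targets": "0 0 -0.01 0 0 0 0;0 0 -0.03 0 0 0 0;0 0 -0.06 0 0 0 0;0 0 -0.09 0 0 0 0;0 0 -0.10 0 0 0 0;0 0 -0.10 0 0 0 0;0 0 -0.10 0 0 0 0"}}

```text
time_s: 20.28
ee_pos: [655.0, 14.3, 376.4]
ee_rot: [180.0, -0.0, 88.6]
force: [-0.7, -0.9, -0.4]
gripper_width: 1.0
gripper_force: 0.0
```

```bash
python3 - <<'E'
from h import *
f=grab('side','side10');a=f['image'][205:265,235:315];b=f['image'][130:230,210:290]
cv2.imwrite('pics/c10.png',np.hstack([cv2.resize(a,(480,360),interpolation=cv2.INTER_CUBIC),cv2.resize(b,(288,360),interpolation=cv2.INTER_CUBIC)]))
go()
E
```

```text
t 20.33 pos [654.6  14.3 375.1] F [-0.39  0.05  0.02] w 0.8
```

View pics/c10.png

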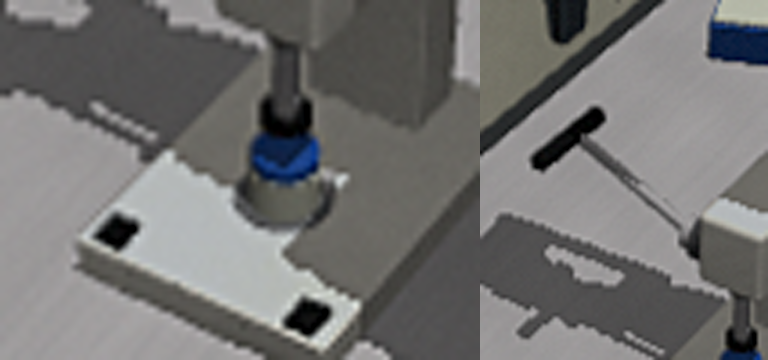

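The pot is still centred on the disc and the handle is back at rest. I'll compare the lid's height numerically with the earlier frame.

```bash
python3 - <<'E'
from h import *
for n in('side7','side10'):
    i=cv2.imread(f'pics/{n}.png')
    print(n)
    for c in(278,280,282,284,286): print(c,[tuple(int(v) for v in i[r,c]) for r in range(225,245)])
for z in(33,28,43,38): print(z,proj('side7',[[467,17,30+z]]).round(1))
E
```

```text
side7
278 [(40, 46, 49), (47, 35, 32), (69, 32, 12), (72, 31, 7), (67, 28, 8), (130, 62, 23), (113, 51, 17), (61, 26, 11), (65, 61, 57), (91, 102, 102), (72, 79, 79), (65, 72, 73), (71, 79, 78), (73, 80, 79), (70, 78, 77), (75, 81, 80), (88, 85, 86), (67, 65, 65), (185, 183, 180), (195, 196, 191)]
280 [(8, 7, 5), (0, 0, 3), (21, 12, 8), (66, 28, 9), (71, 36, 13), (64, 31, 11), (135, 66, 28), (104, 50, 21), (59, 20, 0), (63, 59, 54), (170, 189, 186), (117, 129, 128), (81, 88, 88), (82, 89, 89), (83, 90, 90), (82, 89, 90), (84, 90, 90), (83, 83, 81), (120, 121, 118), (186, 186, 182)]
282 [(19, 20, 19), (0, 0, 0), (0, 2, 4), (66, 28, 5), (74, 38, 20), (69, 35, 16), (61, 29, 7), (106, 52, 23), (78, 34, 11), (61, 30, 15), (83, 92, 92), (80, 90, 91), (87, 94, 95), (88, 97, 96), (88, 98, 97), (89, 97, 98), (87, 95, 95), (85, 83, 83), (132, 130, 129), (188, 189, 185)]
284 [(9, 9, 10), (0, 5, 2), (28, 15, 7), (66, 30, 9), (67, 33, 13), (124, 62, 27), (144, 70, 29), (124, 64, 28), (77, 32, 6), (54, 32, 20), (170, 189, 188), (120, 132, 132), (90, 97, 97), (92, 99, 100), (90, 99, 98), (90, 100, 
[... 1181 characters left out ...]
2, 80, 80), (130, 128, 126), (188, 190, 185)]
284 [(5, 5, 7), (0, 3, 0), (29, 16, 10), (67, 32, 13), (67, 32, 12), (59, 30, 11), (118, 59, 24), (140, 69, 31), (115, 56, 23), (70, 25, 1), (110, 97, 87), (96, 102, 100), (88, 97, 97), (89, 99, 95), (89, 97, 97), (88, 97, 96), (87, 92, 92), (87, 85, 84), (141, 138, 136), (120, 123, 124)]
286 [(0, 0, 0), (37, 41, 44), (67, 49, 38), (63, 32, 14), (118, 55, 20), (137, 67, 28), (136, 64, 24), (126, 57, 18), (75, 28, 2), (101, 91, 83), (80, 86, 83), (83, 93, 93), (85, 95, 94), (85, 94, 93), (87, 95, 95), (88, 93, 93), (95, 95, 93), (50, 48, 47), (90, 96, 98), (101, 106, 108)]
33 [[282.  231.2]]
28 [[282.  232.2]]
43 [[282.1 229. ]]
38 [[282.1 230.1]]
```

The lid moved down about 1 px, which is the 1.1 px expected for 5 mm, and the neck highlight is gone, so the lid is closed.

```bash
python3 -c "
from workcell import env
print(env.job_done())"
```

```text
the job is handed in; nothing more can be done
None
```

The blue-lid pot stands closed on the press base plate, pushed up against the locating pins. I pressed the handle to its stop and eased it back to rest by hand; the job was handed in at about 20 s on the robot's clock.

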